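# Sort bag clips by length into their trays

### The arm

A 6-joint arm with a two-finger parallel gripper is mounted at the origin on the work surface. World frame = base frame: x ahead of the robot, y to its left, z up, the work surface at z = 0. Lengths are in m, angles in rad, forces in N, time in s.
With the tool pointing down it reaches from about 0.35 to 0.975 m from the base axis. Payload 4.9 kg.
Tool frame: the origin (TCP) lies midway between the tips of the shut fingers; the grasp point (between the pads) lies 19 mm behind it (manip.pinch_z is the distance from the TCP to the grasp point, in m); z points along the fingers, y is the direction in which the jaws open and shut (so a half turn about z gives the same grasp; the last joint's range is limited). The gripper opens to 85 mm and grips with 20 to 120 N. Pads are 22 mm wide; open, the fingers measure 114 mm over their backs; the gripper's body (76 mm by 85 mm) begins 54 mm behind the grasp point. The pads swing forward as they close: fully open they stand 13 mm farther back than shut.
Start: joints at [-1.382, 0.053, 1.613, -0, 1.476, -0.119], TCP at [0.189, -0.596, 0.211] pointing down, gripper open.
Joint ranges: [-3.01, 3.01], [-1.01, 2.22], [0.06, 2.58], [-1.02, 4.17], [0.09, 2.62], [-3.14, 3.14]. Speed limits (rad/s): [2.57, 2.57, 3.14, 3.14, 3.14, 3.14].

### API

Orientations are given as a unit quaternion [w, x, y, z].
In Python, from plant import manip gives the robot as it stands.
- The arm moves only by the tool drive_tool, never from a script. Its argument "commands" is text: rows parted by semicolons, each of 5 numbers parted by spaces: the finger opening in mm, from 0 to 85.4, then the shift along the tool's x, y, z in units of 30 mm (1.0 is 30 mm), then the turn about the tool's z in degrees. A call has exactly 8 rows; each row shifts and turns the commanded pose from where the row before left it, along the tool's axes as they then stand; what a row does not reach is not made up. A row lasts 1/8 s, in which the tool goes at most 62.5 mm and 10.7 degrees, less where a joint would pass 70% of its speed; a pose out of reach is approached as far as the arm can. A call is refused whole if a number of a shift passes 1 or a number of a turn 10.7, either way. A call with a gripper value outside its range is refused whole. The fingers move at their own pace and stop on an object; the grip force is fixed at half the most. Time passes only in rows, so rows that do not move let the fingers close, or fill a call up. It gives the time, the measured TCP pose, the force and the opening at its end, in the units of the state.
- manip.state(): the state, without advancing time (a new reading comes with each control period).
- manip.grab_frame(name): name is "side" or "top" or "wrist"; returns the picture (420x560x3 uint8, red, green, blue); there is no depth.
- manip.camera_params(name): a dict with "fx", "fy", "cx", "cy" (pixels), "xyz" and "orientation" of the camera in the world. Camera axes: x right, y down, z forward; pixel columns grow to the right and rows downward; lengths in m; the calibration is good to about 2 mm. A picture is of the moment at which its call begins: read the wrist's pose just before it. camera_params takes no time and is no camera call; for the wrist camera it gives the pose at the moment of the call.
- manip.job_done(): hands the job in, once; it reports no verdict.
The state is a dict: "time": time; "joint_pos": joint angles; "joint_vel": joint speeds; "joint_efforts": joint torques, N m; "tool_pos": TCP position; "tool_rot": TCP orientation; "contact_force": force on the tool from outside, world axes, zero at the start; "ft_torque": the same for the moment, N m; "gripper_width": opening from 0.0 (shut) to 1.0 (fully open).
Only numpy, scipy, OpenCV 4.12 (cv2) and the standard library are available. Lean on these libraries where they do the work, as an engineer would, in place of code of your own. Each camera call takes 0.05 s, during which the arm holds its last target. There are 200 camera calls.

### The job

Put away the three loose steel bag clips by length: the two long ones in the tray with the long pockets and the short one in the free pocket of the tray with the short pockets. Each clip goes in a pocket of its own, tabs up and lying flat on the pocket floor. Leave the clip that is already put away and everything else on the bench where they are.

Things in the scene. Friction and masses are not known exactly. Their poses are not given: they have to be found in the camera images.
- long_clip_1: steel spring bag clip, 130 mm long (x): flat closed jaws 130 x 28 (y) x 10 mm high; two upright thumb tabs at its middle (44 mm along x, 20 mm over both along y) rise to 40 mm above its underside; pinch across the tabs (along y) from above. Does not open. Same turned half round. Origin: centre of underside; z up. Lies loose on the bench.
- long_clip_2: steel spring bag clip, 130 mm long (x): flat closed jaws 130 x 28 (y) x 10 mm high; two upright thumb tabs at its middle (44 mm along x, 20 mm over both along y) rise to 40 mm above its underside; pinch across the tabs (along y) from above. Does not open. Same turned half round. Origin: centre of underside; z up. Lies loose on the bench.
- short_clip: steel spring bag clip, 90 mm long (x): flat closed jaws 90 x 28 (y) x 10 mm high; two upright thumb tabs at its middle (44 mm along x, 20 mm over both along y) rise to 40 mm above its underside; pinch across the tabs (along y) from above. Does not open. Same turned half round. Origin: centre of underside; z up. Lies loose on the bench.
- stored_clip: steel spring bag clip, 90 mm long (x): flat closed jaws 90 x 28 (y) x 10 mm high; two upright thumb tabs at its middle (44 mm along x, 20 mm over both along y) rise to 40 mm above its underside; pinch across the tabs (along y) from above. Does not open. Same turned half round. Origin: centre of underside; z up. Already put away in the short tray's -y pocket; stays there.
- long_tray: dark wooden tray, fixed, 166 mm (its x) x 136 mm (its y) x 16 mm high, with a row of two pockets side by side, each 148 mm long (x) x 42 mm wide (y) x 12 mm deep, centred at y = +36 mm and y = -36 mm, made for the 130 mm clips. Origin: centre of its underside; z up
- short_tray: dark wooden tray, fixed, 126 mm (its x) x 136 mm (its y) x 16 mm high, with a row of two pockets side by side, each 108 mm long (x) x 42 mm wide (y) x 12 mm deep, centred at y = +36 mm and y = -36 mm, made for the 90 mm clips. Origin: centre of its underside; z up
- long_tray_pocket_a (a point): centre of the floor of the long tray's pocket at its +y side; floor 4 mm above the bench, 12 mm below the tray's top; axes as the tray's. Empty at the start.
- long_tray_pocket_b (a point): centre of the floor of the long tray's pocket at its -y side; floor 4 mm above the bench, 12 mm below the tray's top; axes as the tray's. Empty at the start.
- short_tray_pocket_a (a point): centre of the floor of the short tray's pocket at its +y side; floor 4 mm above the bench, 12 mm below the tray's top; axes as the tray's. Empty at the start.
- short_tray_pocket_b (a point): centre of the floor of the short tray's pocket at its -y side; floor 4 mm above the bench, 12 mm below the tray's top; axes as the tray's. Holds the stored clip.
- remote: black plastic remote, 165 x 44 x 18 mm, lying flat; bystander. Origin: centre of its underside
- coin_box: lacquered wooden coin box with its lid clipped on, 89 x 117 x 54 mm high; bystander. Origin: centre of its underside
- photo_block: upright clear acrylic photo block, 22 thick x 130 wide x 100 mm high; bystander. Origin: centre of its underside
- planter: beige ceramic planter with a small plant, 140 mm across at the rim, 190 mm high with leaves; bystander. Origin: centre of its underside
- tin: tea-light in an aluminium cup, 38 mm across, 16 mm high; bystander. Origin: centre of its underside
- trinket: small white ceramic trinket, 36 mm across, 34 mm high; bystander. Origin: centre of its underside
Mind the look-alikes: they are no part of the job. Leave any pink look-alike of the long_clip_2 alone. Leave any pink look-alike of the long_clip_1 alone.

How it is judged:
At the end, for the whole second after the job is handed in: Long clips one in each long tray pocket; short clip in the short tray's +y pocket, stored clip in its -y pocket. Each clip's origin within 16 mm sideways of its pocket's centre and 4 mm of its floor's height, z axis within 0.05 rad of upright, at rest (under 0.02 m/s) (((horizontal distance between long_clip_1 and long_tray_pocket_a below 0.016 m and z of long_clip_1 in the frame of long_tray_pocket_a between -0.004 and 0.004 m and angle between each of long_clip_1, long_clip_2's own z axis and vertical below 0.05 rad and horizontal distance between long_clip_2 and long_tray_pocket_b below 0.016 m and z of long_clip_2 in the frame of long_tray_pocket_b between -0.004 and 0.004 m) or (horizontal distance between long_clip_1 and long_tray_pocket_b below 0.016 m and z of long_clip_1 in the frame of long_tray_pocket_b between -0.004 and 0.004 m and angle between each of long_clip_1, long_clip_2's own z axis and vertical below 0.05 rad and horizontal distance between long_clip_2 and long_tray_pocket_a below 0.016 m and z of long_clip_2 in the frame of long_tray_pocket_a between -0.004 and 0.004 m)) and horizontal distance between short_clip and short_tray_pocket_a below 0.016 m and z of short_clip in the frame of short_tray_pocket_a between -0.004 and 0.004 m and angle between each of short_clip, stored_clip's own z axis and vertical below 0.05 rad and horizontal distance between stored_clip and short_tray_pocket_b below 0.016 m and z of stored_clip in the frame of short_tray_pocket_b between -0.004 and 0.004 m and linear speed of each of long_clip_1, long_clip_2, short_clip, stored_clip below 0.02 m/s); the robot touches nothing.
It fails at once if a bystander (remote, coin box, photo block, planter, tea-light, trinket) is moved more than 20 mm (distance of any of remote, coin_box, photo_block, planter, tin, trinket from where it was at the start of the episode above 0.02 m).
It fails at once if the stored clip is moved more than 20 mm (distance of stored_clip from where it was at the start of the episode above 0.02 m).
It also fails if it takes over 58 s, if anything falls off the work surface, if the arm or the gripper's body presses on something with over 40 N, if the wrist force passes 120 N, or if a joint passes its speed limit or range.

## Working session

There is one attempt and no reset: what is moved stays moved. The work goes in short steps, Python scripts to look and compute and a tool call to move; the robot and the scene stay as the last step left them, time stands still between calls to the robot, and variables do not carry over. Pictures are saved under pics/ and viewed, about 8 in all and at most 12, crops included, and the job is handed in when it is done.

Besides the shell and the picture viewer there is one more tool, called after "Emit:" as name(argument=value, ...), one argument or row to a line, values as JSON. drive_tool: Moves the arm, as the interface text tells. Its arguments: {"type":"object","properties":{"commands":{"type":"string"}},"required":["commands"]}

```bash
mkdir -p pics; cat > h.py <<'E'
import numpy as np, cv2
from plant import manip
from scipy.spatial.transform import Rotation as R
def rot(q): return R.from_quat([q[1],q[2],q[3],q[0]]).as_matrix()
def grab(name,fn):
    c=manip.camera_params(name); im=manip.grab_frame(name)
    cv2.imwrite('pics/'+fn+'.png',im[:,:,::-1]); np.save('pics/'+fn+'.npy',im); 
    import json; json.dump({k:np.asarray(v).tolist() for k,v in c.items()},open('pics/'+fn+'.json','w'))
    return im,c
def load(fn):
    import json; return np.load('pics/'+fn+'.npy'),json.load(open('pics/'+fn+'.json'))
def px2w(c,uv,z):
    uv=np.atleast_2d(uv).astype(float)
    d=np.c_[(uv[:,0]-c['cx'])/c['fx'],(uv[:,1]-c['cy'])/c['fy'],np.ones(len(uv))]@rot(c['orientation']).T
    o=np.array(c['xyz']); return o+d*((z-o[2])/d[:,2])[:,None]
def w2px(c,p):
    q=(np.atleast_2d(p)-np.array(c['xyz']))@rot(c['orientation'])
    return np.c_[q[:,0]/q[:,2]*c['fx']+c['cx'],q[:,1]/q[:,2]*c['fy']+c['cy']]
E
python3 - <<'E'
from h import *
s=manip.state();print(s['time'],s['tool_pos'],s['tool_rot'],s['gripper_width'])
a,c=grab('top','top0');print(c)
b,c=grab('side','side0');print(c)
cv2.imwrite('pics/both0.png',cv2.resize(np.vstack([a])[:,:,::-1],(800,600),interpolation=cv2.INTER_CUBIC))
E
```

```text
0.0 [ 0.18923753 -0.59497989  0.20956237] [-1.01788724e-03  9.88181552e-01  1.53284647e-01 -2.12278212e-05] 1.000786601323835
{'fx': 418.84766086437224, 'fy': 418.84766086437224, 'cx': 281.29307249326877, 'cy': 222.19240535064012, 'xyz': array([ 0.37842295, -0.01031697,  1.39258886]), 'orientation': array([-0.04392612,  0.71198782, -0.69995283,  0.0347834 ])}
{'fx': 537.8901070762874, 'fy': 537.8901070762874, 'cx': 269.2043662695886, 'cy': 208.58476122276954, 'xyz': array([ 0.48417664, -0.9132452 ,  1.13337757]), 'orientation': array([-0.33949277,  0.94044037, -0.01154781,  0.01353602])}
```

View pics/both0.png

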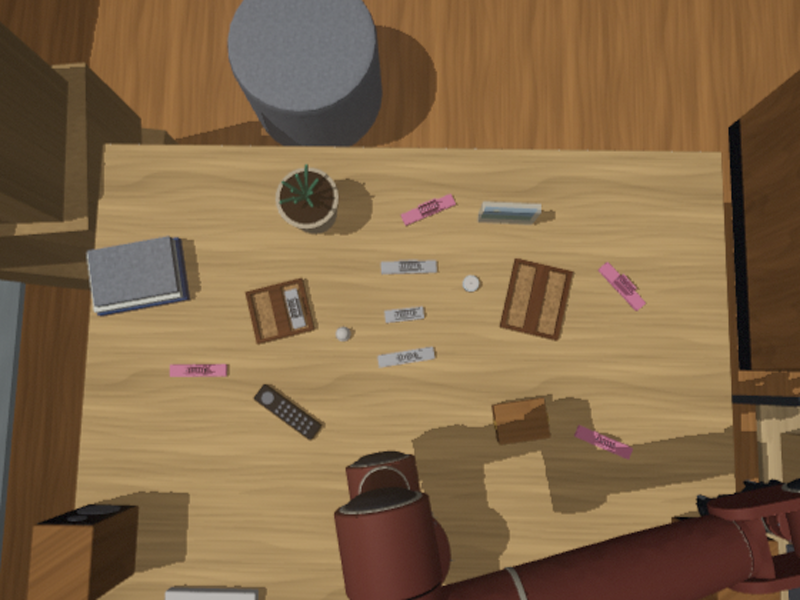

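View pics/side0.png

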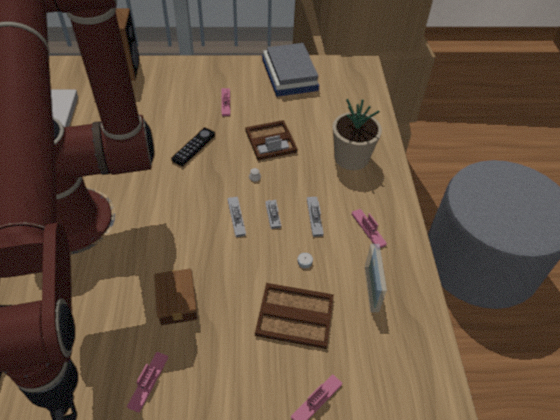

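Top view at 800x600: long clips at (408,267) and (407,357), short clip at (405,315), long tray at (537,300). The short tray is at (281,310) with its right (-y) pocket filled. The pink clips are look-alikes. The side view agrees.

```bash
python3 - <<'E'
from h import *
im,c=load('top0')
hsv=cv2.cvtColor(im,cv2.COLOR_RGB2HSV)
def rect(mask,z,nm,box):
    m=np.zeros_like(mask);x0,y0,x1,y1=[int(v*.7) for v in box];m[y0:y1,x0:x1]=mask[y0:y1,x0:x1]
    cs,_=cv2.findContours(m,cv2.RETR_EXTERNAL,cv2.CHAIN_APPROX_NONE)
    k=np.vstack([q for q in cs if len(q)>8])[:,0]
    w=px2w(c,k,z)[:,:2]
    (ct,sz,an)=cv2.minAreaRect((w*1000).astype(np.float32))
    l=an if sz[0]>sz[1] else an+90
    print(nm,np.round(ct,1),np.round(sz,1),'long axis deg',round((l+90)%180-90,1))
clip=((hsv[...,1]<60)&(hsv[...,2]>60)).astype(np.uint8)*255
tray=((hsv[...,2]<125)&(hsv[...,1]>90)).astype(np.uint8)*255
rect(clip,.01,'L1',(370,250,445,285));rect(clip,.01,'S',(370,300,440,330));rect(clip,.01,'L2',(370,338,445,375))
rect(clip,.014,'stored',(270,270,315,340))
rect(tray,.012,'LT',(490,250,585,350));rect(tray,.012,'ST',(235,270,325,350))
o=px2w(c,np.array([[471,284],[343,333],[520,420],[540,213],[287,411]])*.7,.02);print(o.round(3))
E
```

```text
L1 [653.6  -4.6] [ 30.7 127.5] long axis deg -89.1
S [540.9   4.8] [28.8 90.7] long axis deg -82.7
L2 [442.4  -1.1] [ 28.2 130.7] long axis deg -79.6
stored [550.2 260.5] [91.1 31.2] long axis deg 16.7
LT [ 581.3 -302.9] [142. 168.] long axis deg -12.7
ST [545.5 291.1] [127.6 145. ] long axis deg -74.7
[[ 0.612 -0.15   0.02 ]
 [ 0.493  0.144  0.02 ]
 [ 0.303 -0.262  0.02 ]
 [ 0.784 -0.311  0.02 ]
 [ 0.313  0.266  0.02 ]]
```

Emit:
drive_tool(
  commands="85 0.86 -0.59 0 0;85 0.86 -0.59 0 0;85 0.86 -0.59 0 0;85 0.86 -0.59 0 0;85 0.86 -0.59 0 0;85 0.86 -0.59 0 0;85 0.86 -0.59 0 0;85 0.86 -0.59 0 0",
)

```text
time: 1.1
tool_pos: [0.3435, -0.397, 0.2102]
tool_rot: [-0.0, 0.988, 0.153, -0.0]
contact_force: [0.3, -0.7, -0.3]
gripper_width: 0.997
```

Emit:
drive_tool(
  commands="85 0.86 -0.59 0 0;85 0.86 -0.59 0 0;85 0.86 -0.59 0 0;85 0.86 -0.59 0 0;85 0.86 -0.59 0 0;85 0.86 -0.59 0 0;85 0.86 -0.59 0 0;85 0.86 -0.59 0 0",
)

```text
time: 2.1
tool_pos: [0.4972, -0.1996, 0.2103]
tool_rot: [-0.0, 0.988, 0.153, -0.0]
contact_force: [-0.1, 0.5, -0.0]
gripper_width: 0.99
```

Emit:
drive_tool(
  commands="85 0.86 -0.59 0 0;85 0.86 -0.59 0 0;85 0.86 -0.59 0 0;85 0.86 -0.59 0 0;85 0.86 -0.59 0 0;85 0.86 -0.59 0 0;85 0.86 -0.59 0 0;85 0.86 -0.59 0 0",
)

```text
time: 3.1
tool_pos: [0.651, -0.0023, 0.21]
tool_rot: [-0.0, 0.988, 0.153, -0.001]
contact_force: [0.1, 0.7, -0.3]
gripper_width: 0.999
```

Emit:
drive_tool(
  commands="85 0 0 0 -9.2;85 0 0 0 -9.2;85 0 0 0 -9.2;85 0 0 0 -9.2;85 0 0 0 -9.2;85 0 0 0 -9.2;85 0 0 0 -9.2;85 0 0 0 -9.2",
)

```text
time: 4.1
tool_pos: [0.6504, -0.0031, 0.21]
tool_rot: [-0.001, 0.698, 0.717, -0.0]
contact_force: [-0.1, 0.7, -1.2]
gripper_width: 0.995
```

```bash
cat >> h.py <<'E'
def plan(x,y,z,yaw):
    """deltas in mm/deg to bring TCP to x,y (m),z with tool-x yaw (mod 180): shift before turning, and after"""
    s=manip.state();M=rot(s['tool_rot']);p=s['tool_pos'];ph=np.degrees(np.arctan2(M[1,0],M[0,0]))
    t=-((yaw-ph+90)%180-90); d=np.array([x,y,z])-p
    print('t',round(s['time'],2),'tcp',np.round(p*1000,1),'phi',round(ph,1),'turn',round(t,1),'(alt',round(t-np.sign(t)*180,1),') shift units now',np.round(M.T@d/.03,3),'after turn',np.round((M@R.from_euler('z',t,degrees=True).as_matrix()).T@d/.03,3))
def grayclips(im,c,z=.01,amin=1500):
    hsv=cv2.cvtColor(im,cv2.COLOR_RGB2HSV)
    m=((hsv[...,1]<60)&(hsv[...,2]>60)).astype(np.uint8)*255
    m=cv2.morphologyEx(m,cv2.MORPH_CLOSE,np.ones((9,9)))
    for q in cv2.findContours(m,cv2.RETR_EXTERNAL,cv2.CHAIN_APPROX_NONE)[0]:
        if cv2.contourArea(q)<amin: continue
        w=px2w(c,q[:,0],z)[:,:2]; ct,sz,an=cv2.minAreaRect((w*1000).astype(np.float32))
        l=an if sz[0]>sz[1] else an+90
        print('px',q[:,0].mean(0).round(),'w',np.round(ct,1),np.round(sz,1),'deg',round(l%180,1))
E
python3 - <<'E'
from h import *
im,c=grab('wrist','w1');print(c['xyz'],c['fx']);grayclips(im,c)
plan(.6536,-.0046,.21,90.9)
E
```

```text
[0.6477633  0.06584492 0.37275799] 325.3386164153205
px [181. 168.] w [537.9   7.3] [37.6 90.6] deg 97.5
px [283. 176.] w [652.8  -0.9] [ 28.2 130.6] deg 92.7
px [ 92. 170.] w [436.1   0.7] [ 49.3 130.3] deg 100.1
t 4.15 tcp [650.4  -3.1 210. ] phi 91.7 turn 0.8 (alt -179.2 ) shift units now [-0.052  0.107 -0.   ] after turn [-0.05   0.107 -0.   ]
```

View pics/w1.png

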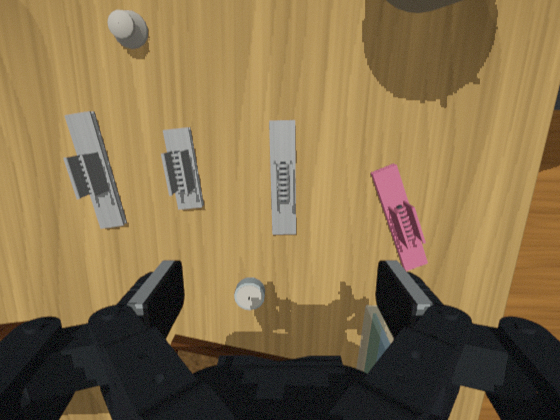

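The wrist view shows long_clip_1 at (283,176) and the short clip at (181,168). Long_clip_2 is at (92,170), and the pink look-alike at right stays out of this. Descending on long_clip_1.

Emit:
drive_tool(
  commands="85 0.07 0.09 0.8 0;85 0 0 0.8 0;85 0 0 0.8 0;85 0 0 0.8 0;85 0 0 0.8 0;85 0 0 0.8 0;85 0 0 0.8 0;85 0 0 0.8 0",
)

```text
time: 5.15
tool_pos: [0.653, -0.001, 0.0176]
tool_rot: [-0.0, 0.7, 0.714, -0.0]
contact_force: [-0.1, -0.1, 0.1]
gripper_width: 0.994
```

Emit:
drive_tool(
  commands="85 0 0 0.13 0;10 0 0 0 0;10 0 0 0 0;10 0 0 0 0;10 0 0 0 0;10 0 0 0 0;10 0 0 0 0;10 0 0 0 0",
)

```text
time: 6.15
tool_pos: [0.6541, -0.0011, 0.0162]
tool_rot: [0.001, 0.699, 0.715, 0.0]
contact_force: [-1.9, 1.1, 6.8]
gripper_width: 0.206
```

Emit:
drive_tool(
  commands="10 0 0 -0.55 0;10 0 0 -0.55 0;10 0 0 -0.55 10.7;10 0 0 -0.55 10.7;10 0 0 -0.55 10.7;10 0 0 -0.55 10.7;10 0 0 -0.55 10.7;10 0 0 -0.55 10.7",
)

```text
time: 7.15
tool_pos: [0.6535, -0.001, 0.1485]
tool_rot: [0.0, 0.973, 0.231, 0.0]
contact_force: [0.3, 0.2, -1.5]
gripper_width: 0.197
```

Emit:
drive_tool(
  commands="10 0 0 0 10;10 0 0 0 10;10 0 0 0 10;10 0 0 0 10;10 -0.34 0.94 0 0;10 -0.34 0.94 0 0;10 -0.34 0.94 0 0;10 -0.34 0.94 0 0",
)

```text
time: 8.15
tool_pos: [0.5879, -0.1026, 0.148]
tool_rot: [0.0, 0.994, -0.113, 0.001]
contact_force: [0.9, 0.0, -1.1]
gripper_width: 0.201
```

Emit:
drive_tool(
  commands="10 -0.34 0.94 0 0;10 -0.34 0.94 0 0;10 -0.34 0.94 0 0;10 -0.34 0.94 0 0;10 -0.34 0.94 0 0;10 -0.34 0.94 0 0;10 -0.34 0.94 0 0;10 0 0 0 0",
)

```text
time: 9.15
tool_pos: [0.4738, -0.2795, 0.1479]
tool_rot: [0.0, 0.993, -0.114, 0.0]
contact_force: [0.3, 0.3, -1.7]
gripper_width: 0.2
```

```bash
python3 - <<'E'
from h import *
im,c=grab('wrist','w2');plan(.573,-.338,.145,-12.7);print(manip.state()['gripper_width'])
E
```

```text
t 9.2 tcp [ 474.4 -278.7  147.8] phi -13.1 turn -0.4 (alt 179.6 ) shift units now [3.65  1.184 0.097] after turn [3.643 1.207 0.097]
0.20248703534810442
```

View pics/w2.png

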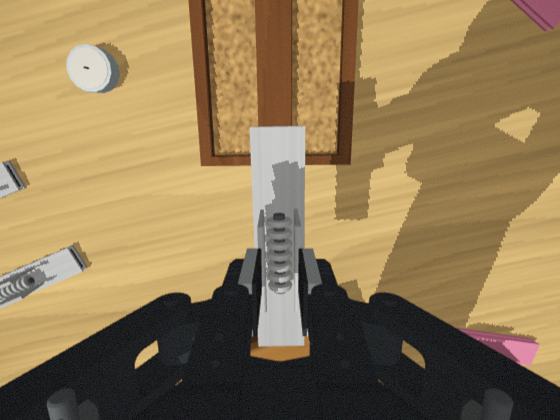

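The wrist view shows the clip held straight, with its far end at row 128. The tray's near corners are at (201,165) and (351,163), with the two pockets at columns about 235 and 318.

```bash
python3 - <<'E'
from h import *
im,c=load('w2')
P=px2w(c,[[201,165],[351,163],[190,0],[358,0],[256,155],[297,155]],.016)*1000;print(P.round(1)[:,:2])
k=px2w(c,[[251,127],[305,127],[260,347],[303,347]],.142)*1000;print('clip',k.round(1)[:,:2])
n=(P[0]+P[1])/2; w=P[0]-P[1];print('width',np.linalg.norm(w),'yaw from width',np.degrees(np.arctan2(w[1],w[0]))-90)
for a,b in((0,2),(1,3)): d=P[b]-P[a];print('yaw side',np.degrees(np.arctan2(d[1],d[0])))
f=np.array([474.4,-278.7]);d=np.array([np.cos(np.radians(-13.1)),np.sin(np.radians(-13.1))])
print('clip end along',(k[:,:2]-f)@d,'across',(k[:,:2]-f)@np.array([-d[1],d[0]]))
y=w[:2]/np.linalg.norm(w);x=np.array([y[1],-y[0]]);ct=n[:2]+83*x;print('tray',ct,'a',ct+36*y,'b',ct-36*y)
E
```

```text
[[ 515.6 -215.4]
 [ 486.5 -348.2]
 [ 643.9 -245.2]
 [ 613.5 -375.6]
 [ 513.  -266.2]
 [ 504.7 -302.1]]
clip [[ 538.4 -279.2]
 [ 532.2 -305.7]
 [ 410.9 -251.9]
 [ 404.9 -277.5]]
width 135.8664687167236 yaw from width -12.371287787555715
yaw side -13.039296657943138
yaw side -12.219494595119684
clip end along [ 62.42595215  62.40723608 -67.93363977 -67.93709345] across [ 14.01607111 -13.15152462  11.68093612 -14.58336816]
tray [ 582.16636026 -299.58067518] a [ 589.8792115  -264.41660367] b [ 574.45350903 -334.7447467 ]
```

Emit:
drive_tool(
  commands="10 0.94 0.265 0 0;10 0.94 0.265 0 0;10 0.94 0.265 0 0;10 0.94 0.265 0 -0.7;10 0 0 0.8 0;10 0 0 0.8 0;10 0 0 0.8 0;10 0 0 0.8 0",
)

```text
time: 10.2
tool_pos: [0.5781, -0.3333, 0.0505]
tool_rot: [-0.0, 0.994, -0.106, 0.0]
contact_force: [0.3, -0.9, -0.6]
gripper_width: 0.2
```

Emit:
drive_tool(
  commands="10 0 0 0.6 0;10 0 0 0.35 0;10 0 0 0.1 0;10 0 0 0 0;10 0 0 0 0;10 0 0 0 0;10 0 0 0 0;10 0 0 0 0",
)

```text
time: 11.2
tool_pos: [0.5779, -0.3348, 0.0202]
tool_rot: [0.0, 0.994, -0.107, 0.001]
contact_force: [1.9, 0.4, 1.5]
gripper_width: 0.205
```

Emit:
drive_tool(
  commands="45 0 0 0 0;45 0 0 0 0;45 0 0 0 0;45 0 0 -0.5 0;45 0 0 -1 0;85 0 0 -1 0;85 0 0 -1 0;85 0 0 -1 0",
)

```text
time: 12.2
tool_pos: [0.5774, -0.3346, 0.1568]
tool_rot: [0.0, 0.994, -0.107, 0.001]
contact_force: [-0.7, 0.3, -0.9]
gripper_width: 0.993
```

Emit:
drive_tool(
  commands="85 -0.62 -0.9 0 0;85 -0.62 -0.9 0 0;85 -0.62 -0.9 0 0;85 -0.62 -0.9 0 0;85 -0.62 -0.9 0 0;85 -0.62 -0.9 0 0;85 -0.62 -0.9 0 0;85 -0.62 -0.9 0 0",
)

```text
time: 13.2
tool_pos: [0.4776, -0.091, 0.1557]
tool_rot: [0.0, 0.994, -0.107, 0.001]
contact_force: [-0.1, 1.0, 0.7]
gripper_width: 0.998
```

Emit:
drive_tool(
  commands="85 -0.62 -0.9 0 0;85 -0.62 -0.9 0 0;85 -0.62 -0.9 0 0;85 0 0 0 -10.2;85 0 0 0 -10.2;85 0 0 0 -10.2;85 0 0 0 -10.2;85 0 0 0 -10.2",
)

```text
time: 14.2
tool_pos: [0.4407, -0.0008, 0.1557]
tool_rot: [0.0, 0.942, 0.334, 0.001]
contact_force: [0.4, 0.0, 0.1]
gripper_width: 0.993
```

Emit:
drive_tool(
  commands="85 0 0 0 -10.2;85 0 0 0 -10.2;85 0 0 0 -10.2;85 0 0 0 -10.2;85 0 0 0 -10.2;85 0 0 0 -10.2;85 0 0 0 0;85 0 0 0 0",
)

```text
time: 15.2
tool_pos: [0.4406, -0.0008, 0.155]
tool_rot: [0.0, 0.644, 0.765, 0.0]
contact_force: [-0.0, -0.5, -1.7]
gripper_width: 0.999
```

```bash
python3 - <<'E'
from h import *
im,c=grab('wrist','w3');grayclips(im,c);plan(.4424,-.0011,.016,100.4)
E
```

```text
px [384. 199.] w [542.7   8.2] [38.8 91.3] deg 97.5
px [281. 186.] w [441.1   1.9] [ 28.2 129.9] deg 100.0
t 15.25 tcp [440.5  -0.8 154.8] phi 99.8 turn -0.6 (alt 179.4 ) shift units now [-0.021  0.056  4.628] after turn [-0.021  0.056  4.628]
```

Emit:
drive_tool(
  commands="85 0 0.04 0.7 0;85 0 0 0.7 0;85 0 0 0.7 0;85 0 0 0.7 0;85 0 0 0.7 0;85 0 0 0.6 0;85 0 0 0.43 0;85 0 0 0.1 0",
)

```text
time: 16.25
tool_pos: [0.441, -0.0005, 0.0147]
tool_rot: [-0.001, 0.643, 0.765, -0.0]
contact_force: [-0.6, 0.5, 0.5]
gripper_width: 0.991
```

Emit:
drive_tool(
  commands="85 0 0 0.03 0;10 0 0 0 0;10 0 0 0 0;10 0 0 0 0;10 0 0 0 0;10 0 0 0 0;10 0 0 0 0;10 0 0 0 0",
)

```text
time: 17.25
tool_pos: [0.4422, -0.0006, 0.0151]
tool_rot: [0.0, 0.643, 0.766, 0.0]
contact_force: [1.0, 1.1, 3.7]
gripper_width: 0.206
```

Emit:
drive_tool(
  commands="10 0 0 -0.55 0;10 0 0 -0.55 0;10 0 0 -0.55 10.2;10 0 0 -0.55 10.2;10 0 0 -0.55 10.2;10 0 0 -0.55 10.2;10 0 0 -0.55 10.2;10 0 0 -0.55 10.2",
)

```text
time: 18.25
tool_pos: [0.4415, -0.0006, 0.1481]
tool_rot: [0.0, 0.944, 0.329, 0.0]
contact_force: [0.3, -0.6, -0.9]
gripper_width: 0.197
```

Emit:
drive_tool(
  commands="10 0 0 0 10.2;10 0 0 0 10.2;10 0 0 0 10.2;10 0 0 0 10.2;10 0 0 0 10.2;10 0.38 0.94 0 0;10 0.38 0.94 0 0;10 0.38 0.94 0 0",
)

```text
time: 19.25
tool_pos: [0.4571, -0.0913, 0.1476]
tool_rot: [0.0, 0.994, -0.107, 0.0]
contact_force: [-0.1, 1.2, -1.4]
gripper_width: 0.207
```

Emit:
drive_tool(
  commands="10 0.38 0.94 0 0;10 0.38 0.94 0 0;10 0.38 0.94 0 0;10 0.38 0.94 0 0;10 0.38 0.94 0 0;10 0 0 0 0;10 0 0 0 0;10 0 0 0 0",
)

```text
time: 20.25
tool_pos: [0.4827, -0.2395, 0.1468]
tool_rot: [-0.0, 0.994, -0.106, 0.0]
contact_force: [0.2, 0.0, -0.7]
gripper_width: 0.208
```

```bash
python3 - <<'E'
from h import *
im,c=grab('wrist','w4');t,c2=grab('top','top4');plan(.590,-.265,.1479,-12.4);print(manip.state()['gripper_width'])
x,y=[int(v) for v in w2px(c2,[.59,-.29,0.02])[0]]
k=cv2.resize(t[y-55:y+55,x-45:x+65],(420,420),interpolation=cv2.INTER_CUBIC)
o=np.zeros((420,800,3),np.uint8);o[:,380:]=k;o[:,:380]=im[:,90:470];cv2.imwrite('pics/c4.png',o[:,:,::-1]);print(x,y)
E
```

```text
t 20.35 tcp [ 482.7 -239.6  146.7] phi -12.2 turn 0.2 (alt -179.8 ) shift units now [ 3.674  0.072 -0.04 ] after turn [ 3.674  0.06  -0.04 ]
0.20205588872573885
372 206
```

View pics/c4.png

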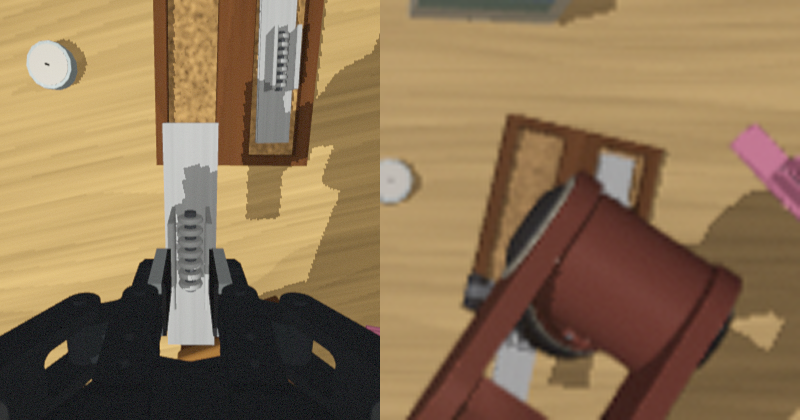

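Long_clip_1 lies flat in pocket b, roughly centred. Long_clip_2 is held straight, lined up with pocket a; the tray's near corners are at (247,165) and (396,165) in the full frame.

```bash
python3 - <<'E'
from h import *
im,c=load('w4')
P=px2w(c,[[247,165],[396,165]],.016)[:,:2]*1000
k=px2w(c,[[253,123],[307,123],[257,345],[304,345]],.142)[:,:2]*1000;ck=k.mean(0)
L=px2w(c,[[346,142],[387,145]],.014)[:,:2]*1000
a=np.radians(-12.4);x=np.array([np.cos(a),np.sin(a)]);y=np.array([-x[1],x[0]])
ct=P.mean(0)+83*x;pa=ct+36*y;print(ct,'pa',pa,'clip',ck,'L1 b offset',[(L.mean(0)+65*x-(ct-36*y))@x,(L.mean(0)-(ct-36*y))@y])
f=np.array([482.7,-239.6]);d=pa-ck;ph=np.radians(-12.2)
print('clip-tcp along/across',(ck-f)@x,(ck-f)@y,'shift units',d@[np.cos(ph),np.sin(ph)]/30,d@[np.sin(ph),-np.cos(ph)]/30)
E
```

```text
[ 581.49437208 -298.99316806] pa [ 589.22484386 -263.83296604] clip [ 482.46857882 -239.16067359] L1 b offset [np.float64(1.051385646536196), np.float64(-3.7304768198395086)]
clip-tcp along/across -0.32036155681627293 0.3793836263101199 shift units 3.6519712482498194 0.0518281605043957
```

Emit:
drive_tool(
  commands="10 0.91 0.07 0 0;10 0.91 0 0 0;10 0.91 0 0 0;10 0.91 0 0 0;10 0 0 0.8 0;10 0 0 0.8 0;10 0 0 0.8 0;10 0 0 0.8 0",
)

```text
time: 21.35
tool_pos: [0.5891, -0.265, 0.0499]
tool_rot: [-0.0, 0.994, -0.106, -0.0]
contact_force: [0.0, -0.5, -0.9]
gripper_width: 0.201
```

Emit:
drive_tool(
  commands="10 0 0 0.6 0;10 0 0 0.35 0;10 0 0 0.1 0;10 0 0 0 0;10 0 0 0 0;10 0 0 0 0;10 0 0 0 0;10 0 0 0 0",
)

```text
time: 22.35
tool_pos: [0.5891, -0.2657, 0.0192]
tool_rot: [0.0, 0.994, -0.107, 0.0]
contact_force: [0.4, 0.2, -0.5]
gripper_width: 0.204
```

Emit:
drive_tool(
  commands="45 0 0 0 0;45 0 0 0 0;45 0 0 0 0;45 0 0 -0.5 0;45 0 0 -1 0;85 0 0 -1 0;85 0 0 -1 0;85 0 0 -1 0",
)

```text
time: 23.35
tool_pos: [0.5893, -0.2657, 0.1566]
tool_rot: [0.0, 0.994, -0.107, 0.001]
contact_force: [-0.1, 0.3, 0.0]
gripper_width: 0.991
```

Emit:
drive_tool(
  commands="85 -0.39 -0.94 0 0;85 -0.39 -0.94 0 0;85 -0.39 -0.94 0 0;85 -0.39 -0.94 0 0;85 -0.39 -0.94 0 0;85 -0.39 -0.94 0 0;85 -0.39 -0.94 0 0;85 -0.39 -0.94 0 0",
)

```text
time: 24.35
tool_pos: [0.5456, -0.0244, 0.1556]
tool_rot: [0.0, 0.994, -0.107, 0.001]
contact_force: [0.8, 0.1, 0.6]
gripper_width: 0.993
```

Emit:
drive_tool(
  commands="85 -0.39 -0.94 0 0;85 0 0 0 -10;85 0 0 0 -10;85 0 0 0 -10;85 0 0 0 -10;85 0 0 0 -10;85 0 0 0 -10;85 0 0 0 -10",
)

```text
time: 25.35
tool_pos: [0.5404, 0.0047, 0.1555]
tool_rot: [0.0, 0.874, 0.485, 0.001]
contact_force: [0.9, -0.2, -0.4]
gripper_width: 0.997
```

Emit:
drive_tool(
  commands="85 0 0 0 -10;85 0 0 0 -10;85 0 0 0 -10;85 0 0 0 -9.7;85 0 0 0 0;85 0 0 0 0;85 0 0 0 0;85 0 0 0 0",
)

```text
time: 26.35
tool_pos: [0.54, 0.0048, 0.1542]
tool_rot: [-0.0, 0.66, 0.751, -0.0]
contact_force: [0.3, -1.1, 0.8]
gripper_width: 0.995
```

```bash
python3 - <<'E'
from h import *
im,c=grab('wrist','w5');grayclips(im,c);plan(.541,.005,.0147,97.4)
E
```

```text
px [281. 187.] w [540.1   7.5] [27.9 90.5] deg 97.8
t 26.4 tcp [540.    4.8 154.1] phi 97.4 turn 0.0 (alt -180.0 ) shift units now [4.000e-03 3.300e-02 4.646e+00] after turn [4.000e-03 3.300e-02 4.646e+00]
```

Emit:
drive_tool(
  commands="85 0.03 0.02 0.7 0;85 0 0 0.7 0;85 0 0 0.7 0;85 0 0 0.7 0;85 0 0 0.7 0;85 0 0 0.6 0;85 0 0 0.42 0;85 0 0 0.1 0",
)

```text
time: 27.4
tool_pos: [0.54, 0.0058, 0.0145]
tool_rot: [-0.001, 0.66, 0.751, -0.0]
contact_force: [0.2, 0.3, -0.5]
gripper_width: 0.994
```

Emit:
drive_tool(
  commands="85 0 0 0 0;10 0 0 0 0;10 0 0 0 0;10 0 0 0 0;10 0 0 0 0;10 0 0 0 0;10 0 0 0 0;10 0 0 0 0",
)

```text
time: 28.4
tool_pos: [0.5411, 0.0057, 0.016]
tool_rot: [0.0, 0.66, 0.751, 0.0]
contact_force: [0.8, -0.1, 3.4]
gripper_width: 0.197
```

Emit:
drive_tool(
  commands="10 0 0 -0.55 0;10 0 0 -0.55 0;10 0 0 -0.55 10.3;10 0 0 -0.55 10.3;10 0 0 -0.55 10.3;10 0 0 -0.55 10.3;10 0 0 -0.55 10.3;10 0 0 -0.55 10.3",
)

```text
time: 29.4
tool_pos: [0.5405, 0.0057, 0.1492]
tool_rot: [0.0, 0.953, 0.303, 0.0]
contact_force: [-0.9, -0.8, -0.6]
gripper_width: 0.202
```

Emit:
drive_tool(
  commands="10 0 0 0 10.2;10 0 0 0 10.1;10 -0.06 -0.94 0 0;10 -0.06 -0.94 0 0;10 -0.06 -0.94 0 0;10 -0.06 -0.94 0 0;10 -0.06 -0.94 0 0;10 -0.06 -0.94 0 0",
)

```text
time: 30.4
tool_pos: [0.485, 0.1669, 0.1486]
tool_rot: [-0.0, 0.991, 0.133, 0.001]
contact_force: [0.0, -0.1, -1.2]
gripper_width: 0.199
```

Emit:
drive_tool(
  commands="10 -0.06 -0.94 0 0;10 -0.06 -0.94 0 0;10 -0.06 -0.94 0 0;10 -0.06 -0.94 0 0;10 -0.06 -0.94 0 0;10 0 0 0 0;10 0 0 0 0;10 0 0 0 0",
)

```text
time: 31.4
tool_pos: [0.4397, 0.2989, 0.1478]
tool_rot: [0.0, 0.991, 0.133, 0.0]
contact_force: [-0.1, -0.4, -0.8]
gripper_width: 0.203
```

```bash
python3 - <<'E'
from h import *
im,c=grab('wrist','w6');plan(.536,.326,.147,15.3);print(manip.state()['gripper_width'])
E
```

```text
t 31.45 tcp [439.7 298.9 147.7] phi 15.3 turn -0.0 (alt 180.0 ) shift units now [ 3.333 -0.026  0.023] after turn [ 3.333 -0.024  0.023]
0.19862237800674792
```

View pics/w6.png

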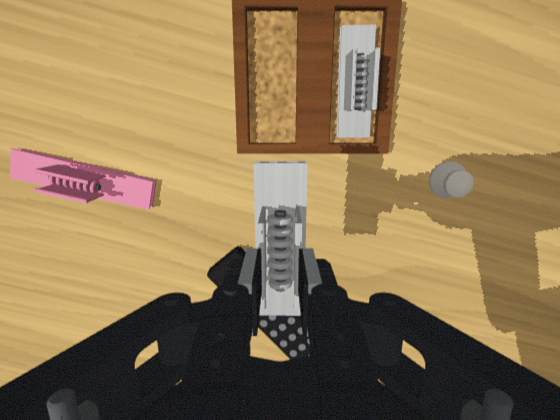

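The wrist view shows the short tray with corners at (238,154), (391,153) and (233,0). Pocket a is empty, with its rim at (250,144)-(298,144) below and (248,10)-(299,10) above. The stored clip is undisturbed in b. The held clip's ends are at rows 162 and 315.

```bash
python3 - <<'E'
from h import *
im,c=load('w6')
P=px2w(c,[[238,154],[391,153]],.016)[:,:2]*1000
q=px2w(c,[[250,144],[298,144],[299,10],[248,10]],.016)[:,:2]*1000
k=px2w(c,[[253.5,162],[306.5,162],[261,315],[301,315]],.1415)[:,:2]*1000;ck=k.mean(0)
w=P[0]-P[1];y=w/np.linalg.norm(w);x=np.array([y[1],-y[0]]);ct=P.mean(0)+63*x
pa=ct+36*y;print(np.linalg.norm(w),'yaw',np.degrees(np.arctan2(x[1],x[0])),'ct',ct,'pa',pa,'rim centre',q.mean(0),'clip',ck)
s=q[3]-q[0];print('yaw pocket',np.degrees(np.arctan2(s[1],s[0])))
ph=np.radians(15.3)
for t in(pa,q.mean(0)):
  d=t-ck;print(d@[np.cos(ph),np.sin(ph)]/30,d@[np.sin(ph),-np.cos(ph)]/30)
E
```

```text
137.21899066316772 yaw 15.637747484062261 ct [543.9692191  296.56636331] pa [534.26526391 331.2338301 ] rim centre [532.88607223 330.64801359] clip [439.90050313 299.51372788]
yaw pocket 14.731921734605486
3.3130103391767918 -0.18985142265497207
3.2635139804775304 -0.1831473509172485
```

Emit:
drive_tool(
  commands="10 0.82 -0.16 0 0;10 0.82 0 0 0;10 0.82 0 0 0;10 0.82 0 0 0;10 0 0 0.9 0;10 0 0 0.9 0;10 0 0 0.9 0;10 0 0 0.9 0",
)

```text
time: 32.45
tool_pos: [0.5334, 0.3295, 0.0386]
tool_rot: [0.0, 0.991, 0.133, -0.0]
contact_force: [0.0, 0.0, -0.9]
gripper_width: 0.205
```

```bash
python3 - <<'E'
from h import *
im,c=grab('wrist','w7');plan(.534,.330,.020,15.3)
E
```

```text
t 32.5 tcp [530.6 328.2  34.2] phi 15.3 turn -0.0 (alt 180.0 ) shift units now [ 0.129 -0.028  0.471] after turn [ 0.129 -0.028  0.471]
```

View pics/w7.png

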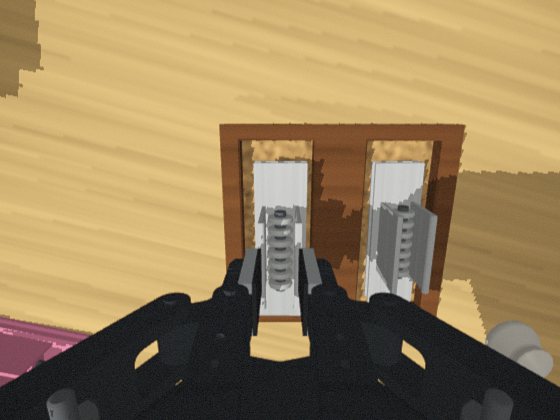

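The held short clip is above pocket a (clip columns 253-308, pocket 242-312) and about 1-2 mm right of centre. I'll nudge it and set it down.

Emit:
drive_tool(
  commands="10 0.05 -0.05 0 0;10 0 0 0.2 0;10 0 0 0.2 0;10 0 0 0.07 0;10 0 0 0 0;10 0 0 0 0;10 0 0 0 0;10 0 0 0 0",
)

```text
time: 33.5
tool_pos: [0.5342, 0.3322, 0.0255]
tool_rot: [-0.0, 0.991, 0.133, 0.0]
contact_force: [0.4, 0.2, -0.0]
gripper_width: 0.204
```

```bash
python3 - <<'E'
from h import *
im,c=grab('wrist','w8');plan(.534,.3305,.020,15.3);print(manip.state()['joint_vel'])
E
```

```text
t 33.55 tcp [534.2 332.2  25.5] phi 15.3 turn 0.0 (alt -180.0 ) shift units now [-0.02   0.053  0.185] after turn [-0.02   0.053  0.185]
[-1.11315795e-03  1.60961124e-03  5.57666313e-05 -9.47914203e-05
  1.67909926e-05  6.34039454e-04]
```

View pics/w8.png

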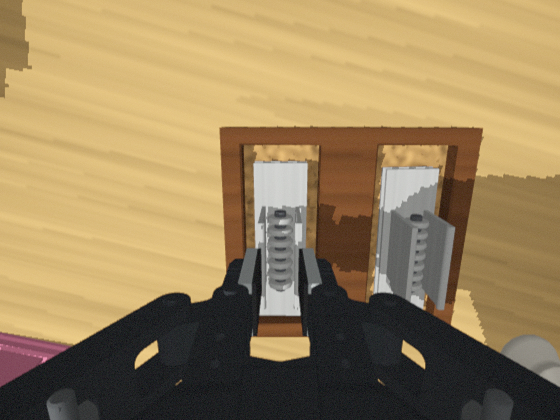

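The clip (columns 254-308) is now centred in pocket a (243-320). Lowering and releasing.

Emit:
drive_tool(
  commands="10 0.03 0 0.1 0;10 0 0 0.09 0;10 0 0 0 0;10 0 0 0 0;10 0 0 0 0;10 0 0 0 0;10 0 0 0 0;10 0 0 0 0",
)

```text
time: 34.55
tool_pos: [0.5351, 0.3324, 0.02]
tool_rot: [0.0, 0.991, 0.133, 0.0]
contact_force: [-2.2, -2.6, 5.5]
gripper_width: 0.199
```

Emit:
drive_tool(
  commands="45 0 0 0 0;45 0 0 0 0;45 0 0 0 0;45 0 0 -0.4 0;45 0 0 -1 0;45 0 0 -1 0;45 0 0 -1 0;45 0 0 -1 0",
)

```text
time: 35.55
tool_pos: [0.5352, 0.3325, 0.1538]
tool_rot: [-0.0, 0.991, 0.133, 0.001]
contact_force: [0.5, 0.1, 0.8]
gripper_width: 0.529
```

Emit:
drive_tool(
  commands="45 -0.7 0 -0.1 0;45 -0.7 0 -0.1 0;45 -0.7 0 0 0;45 -0.7 0 0 0;45 -0.7 0 0 0;45 0 0 0 0;45 0 0 0 0;45 0 0 0 0",
)

```text
time: 36.55
tool_pos: [0.4344, 0.3048, 0.158]
tool_rot: [-0.0, 0.991, 0.133, 0.0]
contact_force: [-1.0, -0.0, -0.8]
gripper_width: 0.526
```

```bash
python3 - <<'E'
from h import *
w,c=grab('wrist','w9');t,c2=grab('top','top9')
a=cv2.resize(t[165:255,340:410],(310,400),interpolation=cv2.INTER_CUBIC)
o=np.zeros((420,800,3),np.uint8);o[:400,:310]=a;o[:,310:]=w[:,35:525];cv2.imwrite('pics/c9.png',o[:,:,::-1])
grayclips(w,c,.014);grayclips(t,c2,.014,80)
E
```

```text
px [363.  78.] w [549.9 260.7] [90.5 35.6] deg 16.2
px [280.  71.] w [535.  333.4] [89.8 28.3] deg 15.5
px [146. 416.] w [-87.8 425.7] [ 24.2 197. ] deg 91.2
px [555. 400.] w [ -14.4 -858.5] [ 28.1 116.5] deg 177.0
px [284. 398.] w [-29.5 -17.1] [121.5 192. ] deg 91.2
px [206. 292.] w [300.3 253.1] [90.7 35.5] deg 53.9
px [178. 228.] w [508.9 352.6] [131.8  87.2] deg 15.5
px [206. 216.] w [550.2 260.5] [91.1 31.2] deg 16.7
px [  4. 290.] w [293.3 898.5] [639.5  57.4] deg 5.3
px [329. 198.] w [ 616.1 -150.1] [33.7 36.7] deg 90.9
px [385. 211.] w [ 576.3 -335.7] [ 34.1 132.3] deg 168.4
px [365. 207.] w [ 589.4 -267.6] [ 30.8 131.8] deg 168.1
px [ 96. 193.] w [624.1 634.2] [161.6 227.3] deg 101.4
px [356. 148.] w [ 787.1 -240.2] [144.4  46.2] deg 88.1
px [209. 139.] w [813.1 250.8] [146.4 124.8] deg 12.4
px [215.  45.] w [1132.3  260.4] [371.1 376.8] deg 90.7
```

View pics/c9.png

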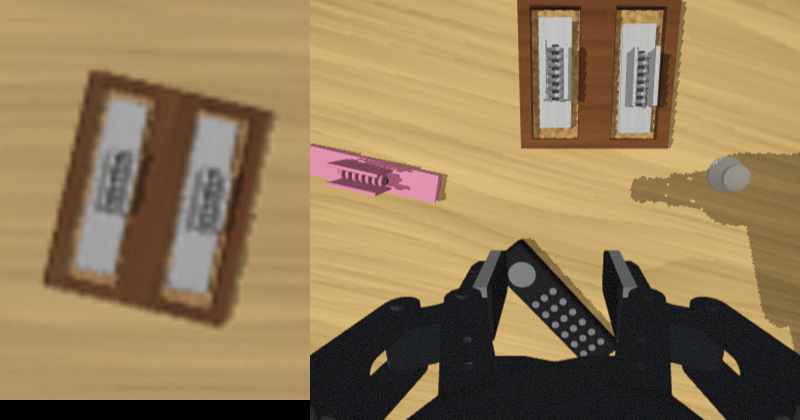

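All three clips lie flat inside their pockets, with pocket floor visible at their ends. The stored clip is unmoved at (550,260). Robot is clear, so I'm handing in.

```bash
python3 -c "
from plant import manip
print(manip.job_done())"
```

```text
the job is handed in; nothing more can be done
None
```

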